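# Clear the rejected casting trees and fill the crate

## Robot

A 7-joint arm with a two-finger parallel gripper is mounted at the origin on the work surface. World frame = base frame: x ahead of the robot, y to its left, z up, the work surface at z = 0. Lengths are in mm, angles in rad, forces in N, time in s.
With the tool pointing down it reaches from about 400 to 850 mm from the base axis. Payload 4.4 kg.
Tool frame: the origin (TCP) lies at the very end of the fingers, on their centre line; the grasp point (between the pads) lies manip.grasp_offset behind it (manip.grasp_offset is the distance from the TCP to the grasp point, in mm); z points along the fingers, y is the line along which they close (so a half turn about z gives the same grasp; the last joint's range is limited). The gripper opens to 94 mm and grips with 3 to 60 N. Pads are 16 mm wide; open, the fingers measure 119 mm over their backs; the gripper's body (75 mm by 177 mm) begins 78 mm behind the grasp point.
Start: joints at [1.106, 0.628, 0.038, 1.517, -0.027, 0.996, -0.02], TCP at [252.432, -598.996, 205.478] pointing down, gripper open.
Joint ranges: [-3.06, 3.06], [-0.37, 2.12], [-1.25, 1.32], [0.18, 2.47], [-1.1, 4.24], [0.23, 1.98], [-2.94, 2.94]. Speed limits (rad/s): [2.57, 2.57, 3.14, 3.14, 3.14, 3.14, 3.14].

## Interface

Orientations are given as a rotation vector (axis times angle).
In Python, from workcell import manip, imaging, finish_job gives the robot as it stands.
- The arm moves only by the tool jog_arm, never from a script. Its argument "targets" is a list of rows, each a list of 6 numbers: the shift along the tool's x, y, z scaled (see below), then the turn, a rotation vector about the tool's x, y, z scaled (see below). A call has 1 to 10 rows; each row is the pose to reach, as a shift and turn from the pose commanded when the call began, along the tool's axes at that moment; what a row does not reach only later rows make up. The controller multiplies each number of a shift by 0.5 m and each number of a turn by pi/2 rad. A row lasts 1/10 s, in which the tool goes at most 50 mm and 8.59 degrees, less where a joint would pass 70% of its speed; a pose out of reach is approached as far as the arm can. A call with a number of a shift or a turn outside -1 to 1 is refused whole. A call with a gripper value outside its range is refused whole. "hand" is the opening, from 0 (shut) to 1 (fully open), set as the call begins (left out, the last holds). The fingers move at their own pace and stop on an object; "force" is the grip in N (left out, the last holds). Time passes only in rows, so rows that repeat a pose let the fingers close. It gives the time, the measured TCP pose, the force, the opening and the grip force at its end, in the units of the state.
- manip.observe(): the state, without advancing time (a new reading comes with each control period).
- imaging.get_image(name): name is "scene" or "top" or "wrist"; returns the picture (400x640x3 uint8, red, green, blue); there is no depth.
- imaging.camera_model(name): a dict with "intrinsics" (3x3 intrinsics, pixels), "view" (4x4, takes a point from world to camera coordinates). Camera axes: x right, y up, looking along -z (the intrinsics and any distortion apply to the point x, -y, -z); pixel columns grow to the right and rows downward; lengths in mm; the calibration is good to about 2 mm. A picture is of the moment at which its call begins: read the wrist's pose just before it. camera_model takes no time and is no camera call; for the wrist camera it gives the pose at the moment of the call.
- finish_job(): hands the job in; it is judged then, once.
The state is a dict: "time": time; "joint_pos": joint angles; "qd": joint speeds; "effort": joint torques, N m; "ee_pos": TCP position; "orientation": TCP orientation; "ft_force": force on the tool from outside, world axes, zero at the start; "wrist_torque": the same for the moment, N m; "grip_width": opening from 0.0 (shut) to 1.0 (fully open); "grasp_force": force on a finger pad.
Only numpy, scipy, OpenCV 4.12 (cv2) and the standard library are available. Lean on these libraries where they do the work, as an engineer would, in place of code of your own. Each camera call takes 0.05 s, during which the arm holds its last target. There are 200 camera calls.

## Task

Put both rejected casting trees (dark grey with red tips; one stands in the divided crate, the other lies on the bench) into the wire scrap basket, so that their middles are inside it and below its rim. Take the good brass tree from the bench and set it down gently, standing upright on the floor of the crate cell that the reject has left. Never tip a brass tree over, leave the other brass trees standing in their cells, and do not push aside or knock over anything else on the bench.

Things in the scene. Friction and masses are not known exactly. Their poses are not given: they have to be found in the camera images.
- crate: Fixed plywood crate with four square cells (2 by 2), 174 x 174 mm, 50 mm high, walls, divider and floor 6 mm thick, cells 78 mm wide inside. Origin at the centre of its underside, z up; cell centres at x = +-42 mm, y = +-42 mm in its frame. It turns a little about z and may stand on the left or the right.
- basket: Fixed steel wire scrap basket, open on top, 206 mm (its x) x 156 mm (its y) outside, 196 x 146 mm inside, 110 mm high, floor 4 mm thick. Origin at the centre of its underside, z up. Empty at the start. It stands on the other side from the crate.
- scrap_crate: Rejected casting tree: dark grey metal with a red-painted tip, standing upright in one of the crate's cells (any of the four). About 0.28 kg, centre of mass some 45 mm above the underside of its foot. Shape and axes as good_tree.
- scrap_bench: Rejected casting tree, same shape, dark grey with a red-painted tip, lying on the bench in any direction, its stem level 24 mm above the bench. About 0.28 kg, centre of mass some 45 mm from the underside of its foot. Its z axis is level and points to the red tip. Shape and axes as good_tree.
- good_tree: Good tree, all bright brass, upright on the bench in the row of bottle, jar and tin. Heights from its underside: foot 48 mm across to 14 mm, cone to 21, bare 14 mm round stem to 56, two layers of four discs (reach 32 mm from the axis, along the diagonals of x and y) to 98, bare 14 mm stem to the tip at 140. Origin on the axis at 70 mm; z from foot to tip.
- bottle: loose bystander, to be left where it stands: amber bottle, 48 mm diameter, 200 mm tall, origin at the centre of its underside, z up.
- jar: loose bystander, to be left where it stands: white jar with a blue cap, 60 mm diameter, 85 mm tall, origin at the centre of its underside, z up.
- tin: loose bystander, to be left where it stands: tin with a green label, 56 mm diameter, 110 mm tall, origin at the centre of its underside, z up.
- swage: loose bystander, to be left where it stands: grooved steel swage block, 110 (its x) x 42 x 50 mm high, origin at the centre of its underside, z up.
- pin: loose bystander, to be left where it stands: pale wooden bench-pin block, 110 (its x) x 42 x 30 mm high, origin at the centre of its underside, z up.
- hammer: loose bystander, to be left where it stands: hammer lying flat, 220 mm long along its x, beyond the row.
- mandrel: loose bystander, to be left where it stands: tapered steel ring mandrel upright on a 50 mm wooden foot, 142 mm tall, origin at the centre of its underside, z up.
- kept_a: Good brass casting tree, already standing in a cell of the crate, where it stays. Shape and axes as good_tree.
- kept_b: Good brass casting tree, already standing in a cell of the crate, where it stays. Shape and axes as good_tree.
- kept_c: Good brass casting tree, already standing in a cell of the crate, where it stays. Shape and axes as good_tree.
Things that resemble listed ones, but are neither listed nor needed, are in the scene too. Leave any purple look-alike of the kept_c alone. Leave any purple look-alike of the scrap_crate alone.

How it is judged:
By the outcome, as a careful person would: the job done as asked, in the order asked, and still so for the second after the job is handed in, with the robot touching nothing.
It also fails if it takes over 72 s, if anything falls off the work surface, if the arm or the gripper's body presses on something with over 40 N, if the wrist force passes 120 N, or if a joint passes its speed limit or range.

## Working session

There is one attempt and no reset: what is moved stays moved. The work goes in short steps, Python scripts to look and compute and a tool call to move; the robot and the scene stay as the last step left them, time stands still between calls to the robot, and variables do not carry over. Pictures are saved under pics/ and viewed, at most 10 in all, crops included, and the job is handed in when it is done.

Besides the shell and the picture viewer there is one more tool, called after ">>>" in YAML: its name, and indented under it one key for each argument. jog_arm: Moves the arm, as the interface text tells. Shifts and turns lie within -1 to 1; 1 stands for 0.5 m of shift or pi/2 rad of turn. Its arguments: {"type":"object","properties":{"targets":{"type":"array"},"hand":{"type":"number"},"force":{"type":"number"}},"required":["targets"]}

```bash
mkdir -p pics; ls; python3 - <<'E'
from workcell import manip, imaging
import cv2
s=manip.observe();print({k:s[k] for k in('time','ee_pos','orientation','ft_force','grip_width')},manip.grasp_offset)
for n in('scene','top'):
    cv2.imwrite(f'pics/{n}0.png',imaging.get_image(n)[:,:,::-1]); m=imaging.camera_model(n);print(n,m)
print(imaging.camera_model('wrist'))
E
```

```text
pics
{'time': 0.0, 'ee_pos': array([ 252.17115604, -598.37606936,  204.56620983]), 'orientation': array([-3.07755730e+00, -6.21943246e-01,  6.15281635e-04]), 'ft_force': array([ 0.17982415, -0.15046609,  0.59791167]), 'grip_width': 0.9994020569191545} 18.8
scene {'intrinsics': array([[438.68302028,   0.        , 320.62616664],
       [  0.        , 438.68302028, 201.79272288],
       [  0.        ,   0.        ,   1.        ]]), 'view': array([[-7.61431920e-01,  6.48178413e-01,  9.28315415e-03,
         5.23687457e+02],
       [-5.08912932e-01, -6.06580877e-01,  6.10792328e-01,
         2.34204681e+02],
       [ 4.01533386e-01,  4.60352458e-01,  7.91736418e-01,
        -1.59133999e+03],
       [ 0.00000000e+00,  0.00000000e+00,  0.00000000e+00,
         1.00000000e+00]])}
top {'intrinsics': array([[412.88928281,   0.        , 319.64248855],
       [  0.        , 412.88928281, 200.2169626 ],
       [  0.        ,   0.        ,   1.        ]]), 'view': array([[-3.80271073e-02, -9.99273608e-01, -2.48887881e-03,
        -3.50330561e+01],
       [ 9.76272934e-01, -3.76829359e-02,  2.13239666e-01,
        -6.28918767e+02],
       [-2.13178559e-01,  5.67906264e-03,  9.76996750e-01,
        -1.10490845e+03],
       [ 0.00000000e+00,  0.00000000e+00,  0.00000000e+00,
         1.00000000e+00]])}
{'intrinsics': array([[294.30039537,   0.        , 319.15839989],
       [  0.        , 294.30039537, 198.66154472],
       [  0.        ,   0.        ,   1.        ]]), 'view': array([[ 3.88290109e-01, -9.21535839e-01, -1.57727570e-03,
        -6.49283287e+02],
       [ 8.92230979e-01,  3.76369579e-01, -2.49539214e-01,
         2.61166796e+01],
       [ 2.30552968e-01,  9.54863144e-02,  9.68363409e-01,
        -3.91333566e+02],
       [ 0.00000000e+00,  0.00000000e+00,  0.00000000e+00,
         1.00000000e+00]])}
```

View pics/top0.png

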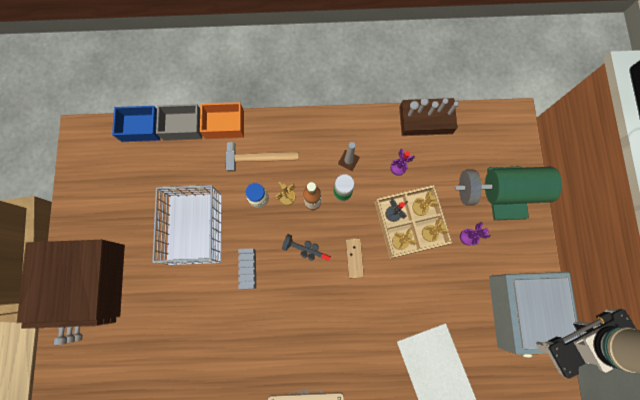

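View pics/scene0.png

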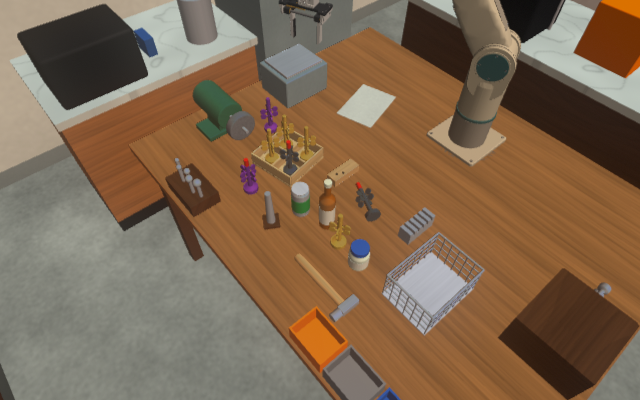

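The top view shows the basket at (187,225), crate (413,221) with the reject in its upper-left cell (396,211), the bench reject (307,250), and the good tree (287,193) between jar (256,195) and bottle (312,195). I'll enlarge for precise positions.

```bash
python3 - <<'E'
import cv2
a=cv2.imread('pics/top0.png');b=cv2.imread('pics/scene0.png')
cv2.imwrite('pics/tc1.png',cv2.resize(a[140:300,225:475],(800,512),interpolation=cv2.INTER_CUBIC)) #3.2
cv2.imwrite('pics/sc1.png',cv2.resize(b[100:280,230:430],(660,594),interpolation=cv2.INTER_CUBIC)) #3.3
E
```

```text
(no output)
```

View pics/tc1.png

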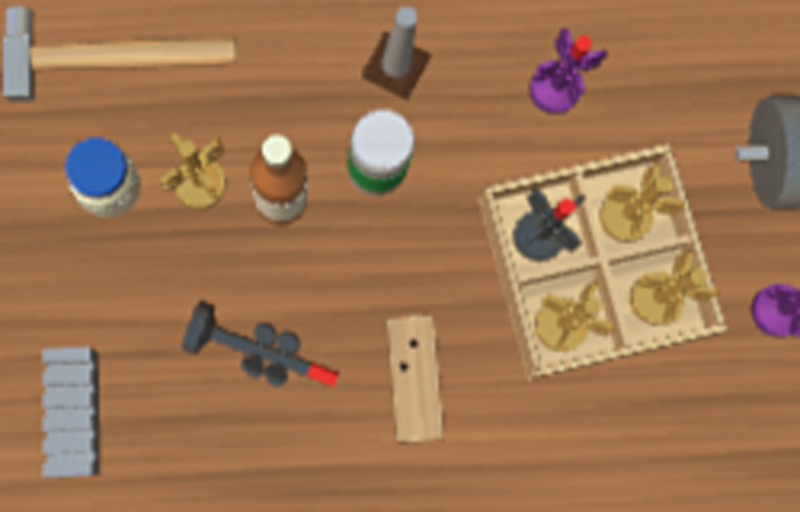

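View pics/sc1.png

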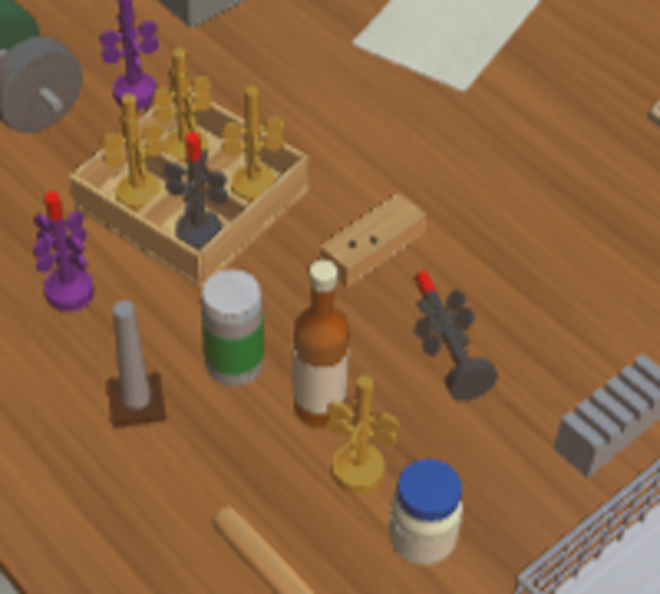

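The crops show all objects clearly. In the top crop the good tree's tip is at (178,140), the scrap_crate tip at (567,207), and the scrap_bench foot and tip at (192,326) and (338,378). The crate rim corners are (483,193), (667,149), (724,326) and (532,375).

```bash
cat > h.py <<'E'
import numpy as np
from workcell import manip, imaging
from scipy.spatial.transform import Rotation as R
def ray(n,uv,m=None):
    m=m or imaging.camera_model(n);K,V=m['intrinsics'],m['view']
    d=np.linalg.solve(K,[uv[0],uv[1],1]);d=V[:3,:3].T@(d*[1,-1,-1]);return -V[:3,:3].T@V[:3,3],d
def at(n,uv,z,m=None):
    c,d=ray(n,uv,m);return (c+d*(z-c[2])/d[2])
def tri(r):
    A=sum(np.eye(3)-np.outer(d,d)/(d@d) for c,d in r);b=sum((np.eye(3)-np.outer(d,d)/(d@d))@c for c,d in r);return np.linalg.solve(A,b)
def T(p):return (225+(p[0]+.5)/3.2-.5,140+(p[1]+.5)/3.2-.5)
def S(p):return (230+(p[0]+.5)/3.3-.5,100+(p[1]+.5)/3.3-.5)
E
python3 - <<'E'
from h import *
np.set_printoptions(precision=1,suppress=True)
t={'jar':((97,166),85),'gtip':((178,140),140),'gfoot':((200,181),14),'bot':((277,149),200),'tin':((383,142),110),'sctip':((567,207),146),'scfoot':((541,233),20),'c1':((483,193),50),'c2':((667,149),50),'c3':((724,326),50),'c4':((532,375),50),'sbtip':((338,378),24),'sbfoot':((192,326),24),'p1':((388,318),30),'p2':((432,315),30),'p3':((442,437),30),'p4':((398,441),30),'s1':((43,348),50),'s2':((91,347),50),'s3':((94,475),50),'s4':((42,476),50),'mand':((405,14),142)}
for k,(p,z) in t.items(): print(k,at('top',T(p),z))
print('scene')
for k,(p,z) in {'jar':((429,488),85),'bot':((323,270),200),'tin':((231,290),110),'gtip':((364,381),140),'gfoot':((359,464),14),'sctip':((193,138),146),'scfoot':((198,227),20),'sbtip':((423,276),24),'sbfoot':((478,380),24),'cr_far':((201,262),50),'cl':((72,178),50),'cr':((307,158),50)}.items():print(k,at('scene',S(p),z))
for n,a,b in(('g',(178,140),(364,381)),('sc',(567,207),(193,138)),('sbt',(338,378),(423,276))):print(n,tri([ray('top',T(a)),ray('scene',S(b))]))
for p in((157,187),(221,186),(221,263),(153,263)):print('bk',at('top',p,110))
for p in((438,236),(483,269),(428,327),(385,283)):print('bk',at('scene',p,110))
E
```

```text
jar [655.4 121.8  85. ]
gtip [661.6  45.2 140. ]
gfoot [654.8  36.9  14. ]
bot [635.3 -38.4 200. ]
tin [ 660.9 -128.7  110. ]
sctip [ 590.5 -275.   146. ]
scfoot [ 592.3 -275.5   20. ]
c1 [ 625.5 -220.5   50. ]
c2 [ 659.9 -390.    50. ]
c3 [ 497.5 -424.6   50. ]
c4 [ 461.2 -252.4   50. ]
sbtip [467.  -83.4  24. ]
sbfoot [518.6  46.2  24. ]
p1 [ 518.3 -130.4   30. ]
p2 [ 519.5 -170.1   30. ]
p3 [ 411.5 -172.5   30. ]
p4 [ 409.5 -133.6   30. ]
s1 [501.1 175.4  50. ]
s2 [500.4 133.2  50. ]
s3 [390.1 131.   50. ]
s4 [391.  175.8  50. ]
mand [ 764.9 -151.   142. ]
scene
jar [656.7 127.3  85. ]
bot [634.7 -36.2 200. ]
tin [ 661.7 -127.9  110. ]
gtip [653.3  39.  140. ]
gfoot [652.9  40.3  14. ]
sctip [ 590.9 -271.7  146. ]
scfoot [ 591.2 -273.2   20. ]
sbtip [463.6 -77.6  24. ]
sbfoot [511.2  47.2  24. ]
cr_far [ 632.4 -213.4   50. ]
cl [ 663.4 -385.1   50. ]
cr [ 462.8 -254.2   50. ]
g [658.8  44.3 150.5]
sc [ 590.2 -274.5  144. ]
sbt [465.1 -80.7  23.3]
bk [672.5 387.9 110. ]
bk [668.5 211.5 110. ]
bk [457.9 208.8 110. ]
bk [464.7 389.  110. ]
bk [479.7 248.3 110. ]
bk [469.  390.3 110. ]
bk [696.7 401.5 110. ]
bk [692.1 254.7 110. ]
```

```bash
cat >> h.py <<'E'
import json,os
CF='cmd.json'
def pose(h): # tool down, y axis at heading h deg
    a=np.radians(h);y=np.array([np.cos(a),np.sin(a),0]);z=np.array([0,0,-1.]);return np.c_[np.cross(y,z),y,z]
def go(*wps):
    c=json.load(open(CF)) if os.path.exists(CF) else [252.43,-599,205.48,-67.15]
    for w in wps:
        s=pose(c[3]).T@(np.array(w[:3])-c[:3])/500
        d=w[3]-c[3];n=np.ceil(max(np.linalg.norm(np.array(w[:3])-c[:3])/50,abs(d)/8.59))
        print(np.round(s,3).tolist()+[0,0,round(-d/90,3)],'cum rows from call start',n)
    json.dump(list(map(float,wps[-1])),open(CF,'w'))
def st():
    s=manip.observe();r=R.from_rotvec(s['orientation']).as_matrix()
    print('t',round(s['time'],2),'p',np.round(s['ee_pos'],1),'yh',round(np.degrees(np.arctan2(r[1,1],r[0,1])),1),'z',np.round(r[:,2],3),'F',np.round(s['ft_force'],1),'w',round(s['grip_width'],3),'gf',round(s['grasp_force'],1),np.round(s['joint_pos'],2))
E
python3 - <<'E'
from h import *
go((395,-270,205,-40)); go((501,11,130,-21.3))
E
```

```text
[0.518, -0.496, 0.001, 0, 0, -0.302] cum rows from call start 8.0
[0.567, -0.199, 0.15, 0, 0, -0.208] cum rows from call start 7.0
```

>>> jog_arm:
  targets:
    - [0.518,-0.496,0.001,0,0,-0.302]
    - [0.518,-0.496,0.001,0,0,-0.302]
    - [0.518,-0.496,0.001,0,0,-0.302]
    - [0.518,-0.496,0.001,0,0,-0.302]
    - [0.518,-0.496,0.001,0,0,-0.302]
    - [0.518,-0.496,0.001,0,0,-0.302]
    - [0.518,-0.496,0.001,0,0,-0.302]
    - [0.518,-0.496,0.001,0,0,-0.302]
    - [0.518,-0.496,0.001,0,0,-0.302]
    - [0.518,-0.496,0.001,0,0,-0.302]
  hand: 0.6
  force: 25

```text
time: 1.1
ee_pos: [394.1, -271.3, 204.9]
orientation: [2.847, 1.326, -0.001]
ft_force: [-0.2, 0.0, -0.1]
grip_width: 0.595
grasp_force: 0.0
```

```bash
python3 -c "
from h import *
st()"
```

```text
t 1.1 p [ 394.1 -271.3  204.9] yh -40.1 z [-0.001 -0.001 -1.   ] F [-0.2  0.  -0.1] w 0.595 gf 0.0 [ 0.63  0.39 -0.12  1.98  0.07  0.78 -0.23]
```

Works as modelled. On to the bench reject.

>>> jog_arm:
  targets:
    - [0.567,-0.199,0.15,0,0,-0.208]
    - [0.567,-0.199,0.15,0,0,-0.208]
    - [0.567,-0.199,0.15,0,0,-0.208]
    - [0.567,-0.199,0.15,0,0,-0.208]
    - [0.567,-0.199,0.15,0,0,-0.208]
    - [0.567,-0.199,0.15,0,0,-0.208]
    - [0.567,-0.199,0.15,0,0,-0.208]
    - [0.567,-0.199,0.15,0,0,-0.208]
    - [0.567,-0.199,0.15,0,0,-0.208]

```text
time: 2.0
ee_pos: [500.3, 8.2, 129.8]
orientation: [2.596, 1.768, -0.003]
ft_force: [0.3, -0.4, 1.0]
grip_width: 0.601
grasp_force: 0.0
```

```bash
python3 - <<'E'
from h import *
import cv2
st()
m=imaging.camera_model('wrist');np.save('w1.npy',m['view'])
cv2.imwrite('pics/w1.png',imaging.get_image('wrist')[:,:,::-1])
print(at('wrist',(320,200),24,m))
go((501,11,6,-21.3))
E
```

```text
t 2.0 p [500.3   8.2 129.8] yh -21.5 z [-0.001 -0.002 -1.   ] F [ 0.3 -0.4  1. ] w 0.601 gf 0.0 [ 0.06  0.53 -0.19  2.    0.17  0.62 -0.62]
[500.17042407   4.97679764  24.        ]
[0.0, 0.0, 0.248, 0, 0, -0.0] cum rows from call start 3.0
```

View pics/w1.png

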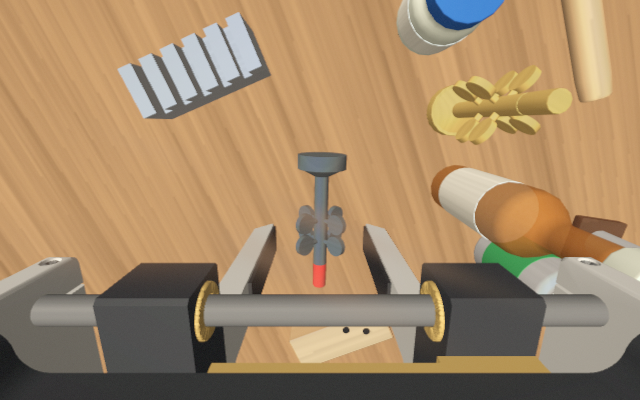

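The wrist view shows the reject's stem lined up between the fingers: foot underside (322,155), tip (319,286). The good tree's foot is at about (446,111) and its tip at (562,101).

```bash
python3 - <<'E'
from h import *
st();m=imaging.camera_model('wrist');m0=dict(m,view=np.load('w1.npy'))
for mm in(m0,m):print(*[np.round(at('wrist',p,z,mm),1) for p,z in(((322,155),24),((319,286),24),((446,111),10),((562,101),140),((435,187),10))])
E
```

```text
t 2.05 p [500.3   7.9 130. ] yh -21.5 z [-0.001 -0.002 -1.   ] F [ 0.1 -0.2  0.6] w 0.6 gf 0.0 [ 0.06  0.53 -0.19  2.    0.17  0.62 -0.62]
[518.4  46.1  24. ] [463.9 -84.5  24. ] [646.   40.2  10. ] [654.9  37.3 140. ] [615.3 -29.2  10. ]
[518.4  45.8  24. ] [463.8 -84.9  24. ] [646.2  39.8  10. ] [655.2  36.9 140. ] [615.4 -29.6  10. ]
```

>>> jog_arm:
  targets:
    - [0.005,0.002,0.08,0,0,0.01]
    - [0.005,0.002,0.15,0,0,0.01]
    - [0.005,0.002,0.2,0,0,0.01]
    - [0.005,0.002,0.23,0,0,0.01]
    - [0.005,0.002,0.245,0,0,0.01]
    - [0.005,0.002,0.248,0,0,0.01]
    - [0.005,0.002,0.248,0,0,0.01]

```text
time: 2.75
ee_pos: [503.0, 12.2, 6.6]
orientation: [2.608, 1.751, 0.001]
ft_force: [-0.1, 0.7, -0.2]
grip_width: 0.597
grasp_force: 0.0
```

>>> jog_arm:
  targets:
    - [0,0,0,0,0,0]
    - [0,0,0,0,0,0]
    - [0,0,0,0,0,0]
    - [0,0,0,0,0,0]
    - [0,0,0,0,0,0]
    - [0,0,0,0,0,0]
  hand: 0
  force: 30

```text
time: 3.35
ee_pos: [503.3, 13.3, 6.2]
orientation: [2.606, 1.753, 0.002]
ft_force: [0.4, 1.0, 0.4]
grip_width: 0.14
grasp_force: 30.0
```

>>> jog_arm:
  targets:
    - [0,0,-0.05,0,0,0]
    - [0,0,-0.13,0,0,0]
    - [0,0,-0.22,0,0,0]
    - [0,0,-0.31,0,0,0]
    - [0,0,-0.36,0,0,0]
    - [0,0,-0.36,0,0,0]
    - [0,0,-0.36,0,0,0]

```text
time: 4.05
ee_pos: [501.6, 13.0, 185.2]
orientation: [-2.607, -1.753, 0.002]
ft_force: [-0.7, -1.3, -3.8]
grip_width: 0.142
grasp_force: 30.0
```

```bash
python3 - <<'E'
from h import *
import cv2
json.dump([503,13,186,-22.2],open(CF,'w'))
st()
m=imaging.camera_model('wrist')
im=imaging.get_image('wrist')[:,:,::-1]
np.save('w2.npy',m['view'])
b=cv2.imread('pics/top0.png')[175:275,140:240];s=cv2.imread('pics/scene0.png')[225:335,375:495]
b=cv2.resize(b,(400,400),interpolation=cv2.INTER_CUBIC);w=cv2.resize(im,(400,250))
cv2.imwrite('pics/b2.png',np.hstack([b,np.vstack([w,np.zeros((150,400,3),np.uint8)])]))
E
```

```text
t 4.05 p [501.6  13.  185.2] yh -22.2 z [-0.001 -0.    -1.   ] F [-0.7 -1.3 -3.8] w 0.142 gf 30.0 [ 0.07  0.45 -0.22  1.94  0.14  0.76 -0.61]
```

View pics/b2.png

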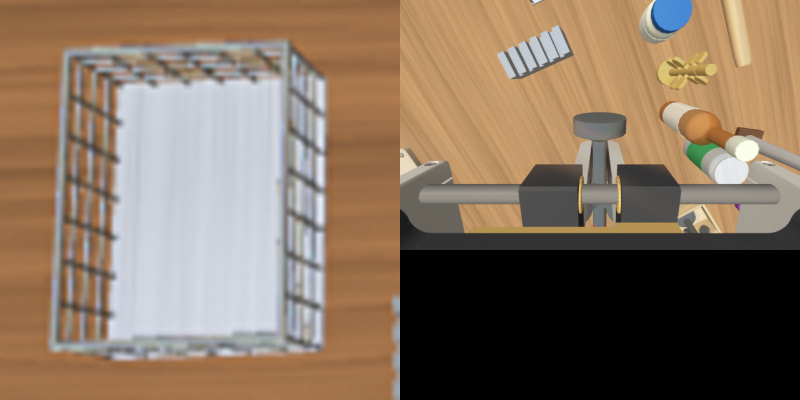

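The tree is held level. In the enlarged top view the basket rim corners are (66,51), (288,43), (284,340) and (53,347), at 4x from (140,175).

```bash
python3 - <<'E'
from h import *
P=np.array([at('top',(140+p[0]/4-.4,175+p[1]/4-.4),110)[:2] for p in((66,51),(288,43),(284,340),(53,347))])
print(P.round(1),P.mean(0),[np.linalg.norm(P[i]-P[i-1]).round() for i in range(4)])
E
```

```text
[[671.6 390.3]
 [671.4 237.4]
 [467.9 236.5]
 [469.1 389.6]] [569.98026453 313.45855394] [np.float64(202.0), np.float64(153.0), np.float64(203.0), np.float64(153.0)]
```

```bash
python3 - <<'E'
from h import *
go((603,281,180,-89.5)); go((603,281,100,-89.5),(603,281,26,-89.5))
E
```

```text
[0.572, -0.017, 0.012, 0, 0, 0.748] cum rows from call start 8.0
[0.0, 0.0, 0.16, 0, 0, -0.0] cum rows from call start 2.0
[0.0, 0.0, 0.308, 0, 0, -0.0] cum rows from call start 4.0
```

>>> jog_arm:
  targets:
    - [0.572,-0.017,0.012,0,0,0.748]
    - [0.572,-0.017,0.012,0,0,0.748]
    - [0.572,-0.017,0.012,0,0,0.748]
    - [0.572,-0.017,0.012,0,0,0.748]
    - [0.572,-0.017,0.012,0,0,0.748]
    - [0.572,-0.017,0.012,0,0,0.748]
    - [0.572,-0.017,0.012,0,0,0.748]
    - [0.572,-0.017,0.012,0,0,0.748]
    - [0.572,-0.017,0.012,0,0,0.748]
    - [0.572,-0.017,0.012,0,0,0.748]

```text
time: 5.1
ee_pos: [601.3, 280.7, 177.6]
orientation: [3.139, 0.019, -0.005]
ft_force: [-0.7, 0.6, -3.7]
grip_width: 0.138
grasp_force: 30.0
```

```bash
python3 - <<'E'
from h import *
import cv2
st()
im=imaging.get_image('top')[:,:,::-1]; s=imaging.get_image('scene')[:,:,::-1]
a=cv2.resize(im[175:275,140:240],(400,400),interpolation=cv2.INTER_CUBIC);b=cv2.resize(s[180:340,350:510],(400,400),interpolation=cv2.INTER_CUBIC)
cv2.imwrite('pics/b3.png',np.hstack([a,b]))
E
```

```text
t 5.1 p [601.3 280.7 177.6] yh -89.3 z [-0.003 -0.002 -1.   ] F [-0.7  0.6 -3.7] w 0.138 gf 30.0 [-0.55  0.68  0.12  1.5  -0.09  0.97 -1.96]
```

View pics/b3.png

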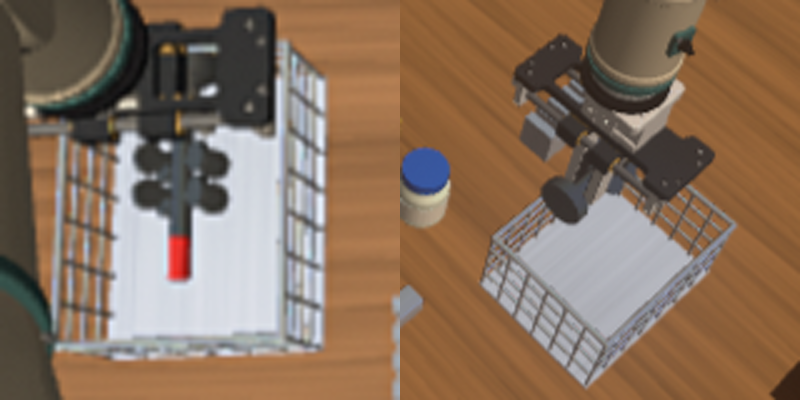

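Held over the basket, the tree runs parallel to its long side, with the tip at (180,260) in the left panel, well inside the rim. Lowering it now.

>>> jog_arm:
  targets:
    - [0,0,0.06,0,0,0]
    - [0,0,0.12,0,0,0]
    - [0,0,0.18,0,0,0]
    - [0,0,0.23,0,0,0]
    - [0,0,0.27,0,0,0]
    - [0,0,0.295,0,0,0]
    - [0,0,0.308,0,0,0]
    - [0,0,0.308,0,0,0]
    - [0,0,0.308,0,0,0]

```text
time: 6.1
ee_pos: [603.3, 281.7, 27.0]
orientation: [-3.141, -0.015, -0.002]
ft_force: [0.5, 0.3, -2.8]
grip_width: 0.137
grasp_force: 30.0
```

>>> jog_arm:
  targets:
    - [0,0,0,0,0,0]
    - [0,0,0,0,0,0]
    - [0,0,0,0,0,0]
    - [0,0,0,0,0,0]
    - [0,0,0,0,0,0]
    - [0,0,0,0,0,0]
  hand: 0.4

```text
time: 6.7
ee_pos: [602.6, 281.4, 26.1]
orientation: [-3.141, -0.014, -0.0]
ft_force: [0.4, -0.0, 0.4]
grip_width: 0.401
grasp_force: 0.0
```

>>> jog_arm:
  targets:
    - [0,0,-0.06,0,0,0]
    - [0,0,-0.16,0,0,0]
    - [0,0,-0.26,0,0,0]
    - [0,0,-0.36,0,0,0]
    - [0,0,-0.42,0,0,0]
    - [0,0,-0.42,0,0,0]
    - [0,0,-0.42,0,0,0]

```text
time: 7.4
ee_pos: [602.4, 281.4, 236.4]
orientation: [-3.141, -0.015, -0.001]
ft_force: [0.7, -0.5, -0.4]
grip_width: 0.399
grasp_force: 0.0
```

```bash
python3 - <<'E'
from h import *
st(); json.dump([603,281,236,-89.5],open(CF,'w'))
go((560,0,240,-75)); go((591.5,-274,240,-60)); go((591.5,-274,113,-60))
E
```

```text
t 7.4 p [602.4 281.4 236.4] yh -89.5 z [ 0.001  0.001 -1.   ] F [ 0.7 -0.5 -0.4] w 0.399 gf 0.0 [-0.55  0.63  0.13  1.44 -0.09  1.08 -1.97]
[-0.091, 0.561, -0.008, 0, 0, -0.161] cum rows from call start 6.0
[-0.081, 0.546, 0.0, 0, 0, -0.167] cum rows from call start 6.0
[0.0, 0.0, 0.254, 0, 0, -0.0] cum rows from call start 3.0
```

>>> jog_arm:
  targets:
    - [-0.091,0.561,-0.008,0,0,-0.161]
    - [-0.091,0.561,-0.008,0,0,-0.161]
    - [-0.091,0.561,-0.008,0,0,-0.161]
    - [-0.091,0.561,-0.008,0,0,-0.161]
    - [-0.091,0.561,-0.008,0,0,-0.161]
    - [-0.091,0.561,-0.008,0,0,-0.161]
    - [-0.091,0.561,-0.008,0,0,-0.161]
    - [-0.091,0.561,-0.008,0,0,-0.161]
  hand: 0.5

```text
time: 8.2
ee_pos: [558.5, -0.0, 238.5]
orientation: [-3.114, -0.408, 0.005]
ft_force: [0.1, 1.1, -0.4]
grip_width: 0.501
grasp_force: 0.0
```

>>> jog_arm:
  targets:
    - [-0.081,0.546,0.0,0,0,-0.167]
    - [-0.081,0.546,0.0,0,0,-0.167]
    - [-0.081,0.546,0.0,0,0,-0.167]
    - [-0.081,0.546,0.0,0,0,-0.167]
    - [-0.081,0.546,0.0,0,0,-0.167]
    - [-0.081,0.546,0.0,0,0,-0.167]
    - [-0.081,0.546,0.0,0,0,-0.167]
    - [-0.081,0.546,0.0,0,0,-0.167]
    - [-0.081,0.546,0.0,0,0,-0.167]

```text
time: 9.1
ee_pos: [592.0, -270.1, 239.3]
orientation: [-3.03, -0.82, 0.0]
ft_force: [-0.2, 0.5, 0.6]
grip_width: 0.5
grasp_force: 0.0
```

```bash
python3 - <<'E'
from h import *
import cv2
m=imaging.camera_model('wrist');np.save('w3.npy',m['view'])
st()
w=imaging.get_image('wrist')[:,:,::-1]
t=imaging.get_image('top')[:,:,::-1]
cv2.imwrite('pics/w3.png',np.hstack([w,np.vstack([cv2.resize(t[180:270,145:235],(160,160)),np.zeros((240,160,3),np.uint8)])]))
E
```

```text
t 9.1 p [ 592.  -270.1  239.3] yh -59.7 z [-0.001  0.003 -1.   ] F [-0.2  0.5  0.6] w 0.5 gf 0.0 [ 0.37  0.6   0.03  1.47 -0.02  1.07 -0.64]
```

View pics/w3.png

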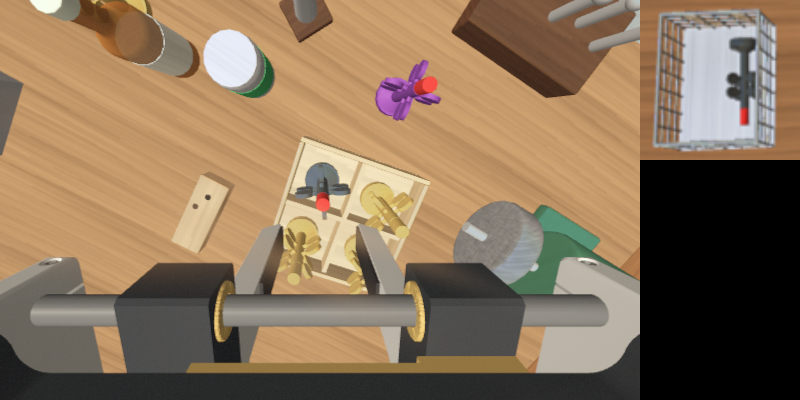

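The bench reject lies in the basket. In the wrist view the crate reject's tip is at (323,205), its foot at (322,178), and the crate rim corners are at (303,138) and (430,183).

```bash
python3 - <<'E'
from h import *
m=dict(imaging.camera_model('wrist'),view=np.load('w3.npy'))
for p,z in(((323,204),146),((322,180),20),((303,138),50),((430,183),50)):print(np.round(at('wrist',p,z,m),1))
st()
E
```

```text
[ 591. -275.  146.]
[ 590.5 -275.1   20. ]
[ 628.7 -225.3   50. ]
[ 661.5 -393.    50. ]
t 9.2 p [ 591.9 -270.9  239.8] yh -59.7 z [-0.     0.001 -1.   ] F [-0.   0.1  0.2] w 0.499 gf 0.0 [ 0.37  0.6   0.03  1.47 -0.02  1.07 -0.64]
```

>>> jog_arm:
  targets:
    - [0,0,0.08,0,0,0]
    - [0,0,0.15,0,0,0]
    - [0,0,0.2,0,0,0]
    - [0,0,0.235,0,0,0]
    - [0,0,0.25,0,0,0]
    - [0,0,0.254,0,0,0]
    - [0,0,0.254,0,0,0]
    - [0,0,0.254,0,0,0]

```text
time: 10.0
ee_pos: [592.1, -273.8, 114.3]
orientation: [3.033, 0.815, 0.003]
ft_force: [0.2, -0.0, 0.3]
grip_width: 0.499
grasp_force: 0.0
```

>>> jog_arm:
  targets:
    - [0,0,0,0,0,0]
    - [0,0,0,0,0,0]
    - [0,0,0,0,0,0]
    - [0,0,0,0,0,0]
    - [0,0,0,0,0,0]
    - [0,0,0,0,0,0]
  hand: 0

```text
time: 10.6
ee_pos: [591.3, -273.9, 113.1]
orientation: [3.034, 0.814, 0.0]
ft_force: [0.4, -0.6, -0.2]
grip_width: 0.143
grasp_force: 30.0
```

```bash
python3 - <<'E'
from h import *
m=0
print(at('top',(203,222),28))
go((591.5,-274,275,-60)); go((525,0,275,-75)); go((571,348,275,-90)); go((571,348,116,-90))
E
```

```text
[584.10082675 282.0265322   28.        ]
[0.0, 0.0, -0.324, 0, 0, -0.0] cum rows from call start 4.0
[0.159, -0.541, 0.0, 0, 0, 0.167] cum rows from call start 6.0
[0.269, -0.648, 0.0, 0, 0, 0.167] cum rows from call start 8.0
[0.0, 0.0, 0.318, 0, 0, -0.0] cum rows from call start 4.0
```

>>> jog_arm:
  targets:
    - [0,0,-0.03,0,0,0]
    - [0,0,-0.08,0,0,0]
    - [0,0,-0.14,0,0,0]
    - [0,0,-0.21,0,0,0]
    - [0,0,-0.27,0,0,0]
    - [0,0,-0.31,0,0,0]
    - [0,0,-0.324,0,0,0]
    - [0,0,-0.324,0,0,0]
    - [0,0,-0.324,0,0,0]

```text
time: 11.5
ee_pos: [590.3, -273.3, 273.8]
orientation: [-3.033, -0.814, 0.003]
ft_force: [-0.2, -0.5, -3.6]
grip_width: 0.143
grasp_force: 30.0
```

>>> jog_arm:
  targets:
    - [0.027,-0.09,0,0,0,0.03]
    - [0.055,-0.18,0,0,0,0.06]
    - [0.08,-0.27,0,0,0,0.09]
    - [0.106,-0.36,0,0,0,0.12]
    - [0.132,-0.45,0,0,0,0.14]
    - [0.15,-0.51,0,0,0,0.16]
    - [0.159,-0.541,0,0,0,0.167]
    - [0.159,-0.541,0,0,0,0.167]

```text
time: 12.3
ee_pos: [523.1, 3.5, 273.8]
orientation: [-3.112, -0.419, 0.004]
ft_force: [-0.4, -0.2, -2.8]
grip_width: 0.144
grasp_force: 30.0
```

>>> jog_arm:
  targets:
    - [0.037,-0.09,0,0,0,0.03]
    - [0.074,-0.18,0,0,0,0.06]
    - [0.111,-0.27,0,0,0,0.09]
    - [0.149,-0.36,0,0,0,0.12]
    - [0.186,-0.45,0,0,0,0.14]
    - [0.223,-0.54,0,0,0,0.16]
    - [0.25,-0.61,0,0,0,0.167]
    - [0.271,-0.654,0,0,0,0.167]
    - [0.271,-0.654,0,0,0,0.167]
    - [0.271,-0.654,0,0,0,0.167]

```text
time: 13.3
ee_pos: [571.3, 349.2, 273.4]
orientation: [3.139, -0.002, -0.002]
ft_force: [0.6, -0.5, -2.3]
grip_width: 0.147
grasp_force: 30.0
```

>>> jog_arm:
  targets:
    - [0,0,0.05,0,0,0]
    - [0,0,0.11,0,0,0]
    - [0,0,0.17,0,0,0]
    - [0,0,0.23,0,0,0]
    - [0,0,0.27,0,0,0]
    - [0,0,0.3,0,0,0]
    - [0,0,0.314,0,0,0]
    - [0,0,0.32,0,0,0]
    - [0,0,0.323,0,0,0]
    - [0,0,0.323,0,0,0]

```text
time: 14.3
ee_pos: [571.3, 351.4, 114.4]
orientation: [-3.141, 0.0, -0.002]
ft_force: [1.1, 0.8, -2.3]
grip_width: 0.139
grasp_force: 30.0
```

>>> jog_arm:
  targets:
    - [0,0,0.003,0,0,0]
    - [0,0,0.005,0,0,0]
    - [0,0,0.005,0,0,0]

```text
time: 14.6
ee_pos: [570.7, 351.3, 111.2]
orientation: [-3.142, 0.0, -0.0]
ft_force: [0.3, -0.3, -2.0]
grip_width: 0.143
grasp_force: 30.0
```

>>> jog_arm:
  targets:
    - [0,0,0,0,0,0]
    - [0,0,0,0,0,0]
    - [0,0,0,0,0,0]
    - [0,0,0,0,0,0]
    - [0,0,0,0,0,0]
  hand: 0.4

```text
time: 15.1
ee_pos: [570.8, 351.2, 111.1]
orientation: [-3.141, 0.0, -0.0]
ft_force: [0.7, 0.4, -0.4]
grip_width: 0.397
grasp_force: 0.0
```

>>> jog_arm:
  targets:
    - [0,0,-0.04,0,0,0]
    - [0,0,-0.1,0,0,0]
    - [0,0,-0.19,0,0,0]
    - [0,0,-0.28,0,0,0]
    - [0,0,-0.32,0,0,0]
    - [0,0,-0.32,0,0,0]

```text
time: 15.7
ee_pos: [572.7, 352.3, 275.2]
orientation: [-3.137, 0.0, -0.01]
ft_force: [1.0, 1.0, -0.3]
grip_width: 0.403
grasp_force: 0.0
```

```bash
python3 - <<'E'
from h import *
st(); json.dump([571,351,271,-90],open(CF,'w'))
go((575,120,270,-50)); go((600,40,260,-2))
E
```

```text
t 15.7 p [572.7 352.3 275.2] yh -90.0 z [ 0.007  0.004 -1.   ] F [ 1.   1.  -0.3] w 0.403 gf 0.0 [-0.63  0.6   0.07  1.37 -0.04  1.17 -2.13]
[0.008, 0.462, 0.002, 0, 0, -0.444] cum rows from call start 5.0
[-0.065, 0.155, 0.02, 0, 0, -0.533] cum rows from call start 6.0
```

>>> jog_arm:
  targets:
    - [0.008,0.462,0.002,0,0,-0.444]
    - [0.008,0.462,0.002,0,0,-0.444]
    - [0.008,0.462,0.002,0,0,-0.444]
    - [0.008,0.462,0.002,0,0,-0.444]
    - [0.008,0.462,0.002,0,0,-0.444]
    - [0.008,0.462,0.002,0,0,-0.444]
    - [0.008,0.462,0.002,0,0,-0.444]
    - [0.008,0.462,0.002,0,0,-0.444]

```text
time: 16.5
ee_pos: [574.1, 122.1, 269.2]
orientation: [-2.95, -1.075, 0.001]
ft_force: [1.2, 0.5, 0.5]
grip_width: 0.4
grasp_force: 0.0
```

>>> jog_arm:
  targets:
    - [-0.065,0.155,0.02,0,0,-0.533]
    - [-0.065,0.155,0.02,0,0,-0.533]
    - [-0.065,0.155,0.02,0,0,-0.533]
    - [-0.065,0.155,0.02,0,0,-0.533]
    - [-0.065,0.155,0.02,0,0,-0.533]
    - [-0.065,0.155,0.02,0,0,-0.533]
    - [-0.065,0.155,0.02,0,0,-0.533]
    - [-0.065,0.155,0.02,0,0,-0.533]
    - [-0.065,0.155,0.02,0,0,-0.533]
    - [-0.065,0.155,0.02,0,0,-0.533]

```text
time: 17.5
ee_pos: [599.5, 40.4, 259.9]
orientation: [2.262, 2.18, -0.0]
ft_force: [-0.6, 0.1, -1.0]
grip_width: 0.404
grasp_force: 0.0
```

```bash
python3 - <<'E'
from h import *
import cv2
m=imaging.camera_model('wrist');np.save('w4.npy',m['view'])
st()
w=imaging.get_image('wrist')[:,:,::-1]
t=imaging.get_image('top')[:,:,::-1]
cv2.imwrite('pics/w4.png',np.hstack([w,np.vstack([cv2.resize(t[180:270,145:235],(160,160)),np.zeros((240,160,3),np.uint8)])]))
st()
E
```

```text
t 17.5 p [599.5  40.4 259.9] yh -2.1 z [ 0. -0. -1.] F [-0.6  0.1 -1. ] w 0.404 gf 0.0 [ 0.07  0.51 -0.3   1.59  0.17  1.07 -0.3 ]
t 17.6 p [599.5  40.1 260. ] yh -2.1 z [ 0. -0. -1.] F [1.  0.3 0.5] w 0.398 gf 0.0 [ 0.07  0.51 -0.3   1.59  0.17  1.07 -0.3 ]
```

View pics/w4.png

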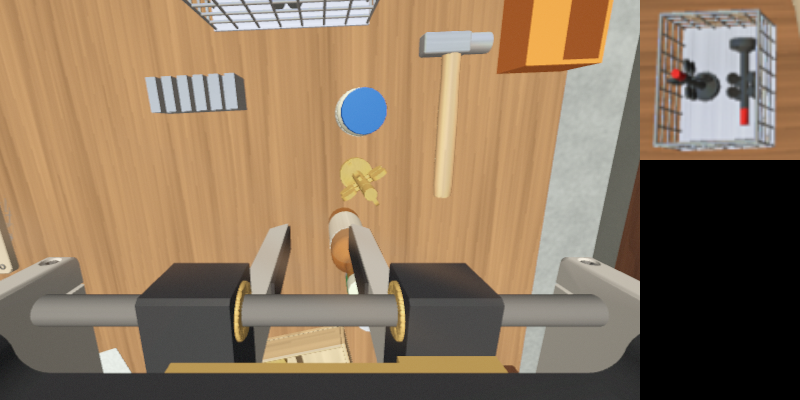

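Both rejects are in the basket, the second one standing. The wrist view shows the good tree's tip at (371,195) and foot at (356,175).

```bash
python3 - <<'E'
from h import *
m=dict(imaging.camera_model('wrist'),view=np.load('w4.npy'))
for p,z in(((371,195),140),((356,174),14),((363,111),85)):print(np.round(at('wrist',p,z,m),1))
E
```

```text
[653.9  37.2 140. ]
[653.3  38.1  14. ]
[653.3 123.8  85. ]
```

```bash
python3 - <<'E'
from h import *
go((654,38.5,230,0)); go((654,38.5,108,0))
E
```

```text
[0.001, 0.108, 0.06, 0, 0, -0.022] cum rows from call start 2.0
[0.0, 0.0, 0.244, 0, 0, -0.0] cum rows from call start 3.0
```

>>> jog_arm:
  targets:
    - [0.001,0.06,0.03,0,0,-0.022]
    - [0.001,0.09,0.05,0,0,-0.022]
    - [0.001,0.108,0.06,0,0,-0.022]
    - [0.001,0.108,0.06,0,0,-0.022]
    - [0.001,0.108,0.06,0,0,-0.022]
    - [0.001,0.108,0.06,0,0,-0.022]
  hand: 0.6

```text
time: 18.2
ee_pos: [653.1, 38.6, 230.8]
orientation: [2.223, 2.219, 0.001]
ft_force: [-0.2, 0.5, -0.0]
grip_width: 0.599
grasp_force: 0.0
```

>>> jog_arm:
  targets:
    - [0,0,0.06,0,0,0]
    - [0,0,0.12,0,0,0]
    - [0,0,0.17,0,0,0]
    - [0,0,0.21,0,0,0]
    - [0,0,0.235,0,0,0]
    - [0,0,0.244,0,0,0]
    - [0,0,0.244,0,0,0]
    - [0,0,0.244,0,0,0]
    - [0,0,0.244,0,0,0]

```text
time: 19.1
ee_pos: [654.3, 38.5, 109.2]
orientation: [2.223, 2.218, 0.003]
ft_force: [-0.8, 0.8, -0.2]
grip_width: 0.6
grasp_force: 0.0
```

>>> jog_arm:
  targets:
    - [0,0,0,0,0,0]
    - [0,0,0,0,0,0]
    - [0,0,0,0,0,0]
    - [0,0,0,0,0,0]
    - [0,0,0,0,0,0]
    - [0,0,0,0,0,0]
    - [0,0,0,0,0,0]
  hand: 0
  force: 25

```text
time: 19.8
ee_pos: [653.3, 38.4, 107.9]
orientation: [-2.223, -2.219, 0.0]
ft_force: [0.0, -0.5, -0.4]
grip_width: 0.141
grasp_force: 25.0
```

>>> jog_arm:
  targets:
    - [0,0,-0.02,0,0,0]
    - [0,0,-0.06,0,0,0]
    - [0,0,-0.12,0,0,0]
    - [0,0,-0.19,0,0,0]
    - [0,0,-0.26,0,0,0]
    - [0,0,-0.31,0,0,0]
    - [0,0,-0.33,0,0,0]
    - [0,0,-0.334,0,0,0]
    - [0,0,-0.334,0,0,0]

```text
time: 20.7
ee_pos: [652.8, 38.2, 273.9]
orientation: [-2.223, -2.219, 0.002]
ft_force: [1.0, 0.7, -2.5]
grip_width: 0.143
grasp_force: 25.0
```

```bash
python3 - <<'E'
from h import *
st();json.dump([654,38.5,275,0],open(CF,'w'))
go((525,25,275,-10)); go((593.5,-272.5,275,-35)); go((593.5,-272.5,118,-35))
E
```

```text
t 20.7 p [652.8  38.2 273.9] yh -0.1 z [-0.002 -0.    -1.   ] F [ 1.   0.7 -2.5] w 0.143 gf 25.0 [ 0.07  0.59 -0.3   1.41  0.18  1.17 -0.25]
[-0.027, -0.258, 0.0, 0, 0, 0.111] cum rows from call start 3.0
[-0.562, 0.238, 0.0, 0, 0, 0.278] cum rows from call start 7.0
[0.0, 0.0, 0.314, 0, 0, -0.0] cum rows from call start 4.0
```

>>> jog_arm:
  targets:
    - [-0.006,-0.05,0,0,0,0.02]
    - [-0.012,-0.12,0,0,0,0.05]
    - [-0.019,-0.18,0,0,0,0.08]
    - [-0.024,-0.23,0,0,0,0.1]
    - [-0.027,-0.258,0,0,0,0.111]
    - [-0.027,-0.258,0,0,0,0.111]
    - [-0.027,-0.258,0,0,0,0.111]

```text
time: 21.4
ee_pos: [524.6, 25.1, 274.2]
orientation: [-2.407, -2.018, 0.001]
ft_force: [0.3, -0.7, -2.4]
grip_width: 0.145
grasp_force: 25.0
```

>>> jog_arm:
  targets:
    - [-0.06,0.025,0,0,0,0.03]
    - [-0.135,0.057,0,0,0,0.07]
    - [-0.21,0.089,0,0,0,0.1]
    - [-0.285,0.121,0,0,0,0.14]
    - [-0.36,0.152,0,0,0,0.18]
    - [-0.435,0.184,0,0,0,0.22]
    - [-0.5,0.212,0,0,0,0.25]
    - [-0.545,0.231,0,0,0,0.278]
    - [-0.562,0.238,0,0,0,0.278]
    - [-0.562,0.238,0,0,0,0.278]

```text
time: 22.4
ee_pos: [592.6, -273.4, 273.7]
orientation: [-2.788, -1.447, 0.001]
ft_force: [-0.9, 1.1, -2.2]
grip_width: 0.143
grasp_force: 25.0
```

>>> jog_arm:
  targets:
    - [0,0,0,0,0,0]
    - [0,0,0.04,0,0,0]
    - [0,0,0.08,0,0,0]
    - [0,0,0.12,0,0,0]
    - [0,0,0.15,0,0,0]
    - [0,0,0.16,0,0,0]
    - [0,0,0.16,0,0,0]
    - [0,0,0.16,0,0,0]

```text
time: 23.2
ee_pos: [593.2, -271.7, 196.0]
orientation: [2.786, 1.449, 0.002]
ft_force: [0.5, -0.3, -2.7]
grip_width: 0.141
grasp_force: 25.0
```

```bash
python3 - <<'E'
from h import *
import cv2
st()
t=imaging.get_image('top')[:,:,::-1];s=imaging.get_image('scene')[:,:,::-1];w=imaging.get_image('wrist')[:,:,::-1]
cv2.imwrite('pics/c5.png',np.vstack([np.hstack([cv2.resize(t[170:270,360:460],(400,300)),cv2.resize(s[70:200,230:350],(400,300))]),np.hstack([w[100:400,120:520],cv2.resize(t,(400,300))])]))
E
```

```text
t 23.2 p [ 593.2 -271.7  196. ] yh -35.0 z [ 0.002 -0.    -1.   ] F [ 0.5 -0.3 -2.7] w 0.141 gf 25.0 [ 0.45  0.64 -0.1   1.52  0.07  0.98 -0.29]
```

View pics/c5.png

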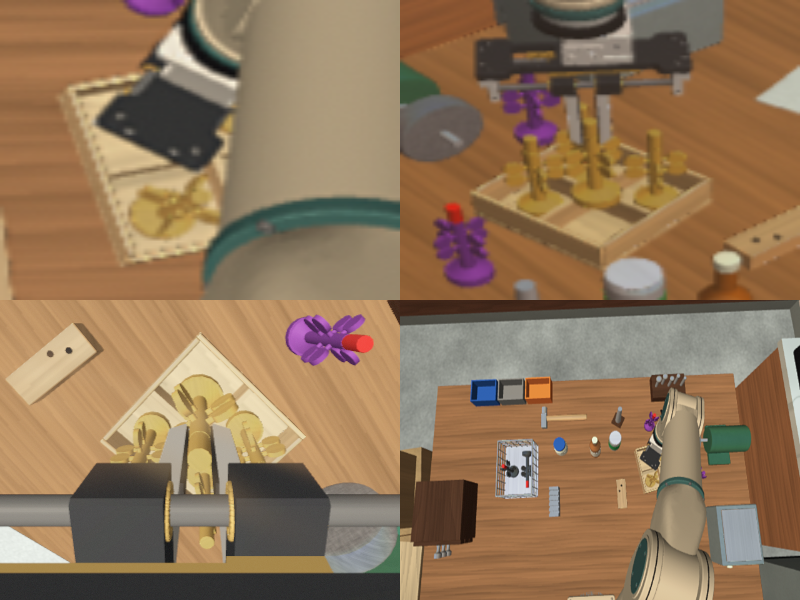

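The tree hangs upright over the empty cell, with the neighbours still standing and the rejects in the basket. Lowering.

>>> jog_arm:
  targets:
    - [0,0,0.03,0,0,0]
    - [0,0,0.065,0,0,0]
    - [0,0,0.1,0,0,0]
    - [0,0,0.125,0,0,0]
    - [0,0,0.14,0,0,0]
    - [0,0,0.148,0,0,0]
    - [0,0,0.153,0,0,0]
    - [0,0,0.156,0,0,0]
    - [0,0,0.156,0,0,0]

```text
time: 24.25
ee_pos: [592.7, -272.4, 117.3]
orientation: [2.788, 1.448, 0.001]
ft_force: [0.5, 0.5, -2.4]
grip_width: 0.143
grasp_force: 25.0
```

>>> jog_arm:
  targets:
    - [0,0,0.001,0,0,0]
    - [0,0,0.002,0,0,0]
    - [0,0,0.003,0,0,0]
    - [0,0,0.004,0,0,0]
    - [0,0,0.005,0,0,0]
    - [0,0,0.005,0,0,0]
    - [0,0,0.005,0,0,0]

```text
time: 24.95
ee_pos: [592.4, -272.3, 114.5]
orientation: [-2.788, -1.448, -0.0]
ft_force: [0.1, 0.2, -1.9]
grip_width: 0.148
grasp_force: 25.0
```

>>> jog_arm:
  targets:
    - [0,0,0.001,0,0,0]
    - [0,0,0.001,0,0,0]
    - [0,0,0.002,0,0,0]
    - [0,0,0.002,0,0,0]
    - [0,0,0.002,0,0,0]

```text
time: 25.45
ee_pos: [592.6, -272.3, 114.0]
orientation: [2.788, 1.448, 0.001]
ft_force: [-1.1, 1.1, 1.8]
grip_width: 0.146
grasp_force: 25.0
```

Force has changed sign, so the foot is on the floor. Releasing.

>>> jog_arm:
  targets:
    - [0,0,0,0,0,0]
    - [0,0,0,0,0,0]
    - [0,0,0,0,0,0]
    - [0,0,0,0,0,0]
    - [0,0,0,0,0,0]
    - [0,0,0,0,0,0]
  hand: 0.4

```text
time: 26.05
ee_pos: [592.4, -272.4, 113.5]
orientation: [2.788, 1.448, 0.0]
ft_force: [-0.0, 0.0, 0.3]
grip_width: 0.397
grasp_force: 0.0
```

>>> jog_arm:
  targets:
    - [0,0,-0.02,0,0,0]
    - [0,0,-0.06,0,0,0]
    - [0,0,-0.12,0,0,0]
    - [0,0,-0.2,0,0,0]
    - [0,0,-0.28,0,0,0]
    - [0,0,-0.32,0,0,0]
    - [0,0,-0.32,0,0,0]
    - [0,0,-0.32,0,0,0]

```text
time: 26.85
ee_pos: [592.2, -272.3, 273.7]
orientation: [2.788, 1.448, 0.0]
ft_force: [-0.4, 0.9, -0.8]
grip_width: 0.399
grasp_force: 0.0
```

```bash
python3 - <<'E'
from h import *
import cv2
st();json.dump([593.5,-272.5,273.5,-35],open(CF,'w'))
s=imaging.get_image('scene')[:,:,::-1]; a=cv2.imread('pics/scene0.png')
# brightness-independent check: difference from start image per region; tree tip/foot of placed tree by brass mask near expected pixel
m=imaging.camera_model('scene')
def proj(p):
    c=m['view'][:3,:3]@p+m['view'][:3,3];q=m['intrinsics']@(c*[1,-1,-1]);return q[:2]/q[2]
for z in(146,130,35,20):
    u,v=np.round(proj(np.array([593.5,-272.5,z]))).astype(int);print(z,(u,v),s[v,u][::-1],s[v-8,u][::-1] if z==146 else '')
d=np.abs(s.astype(int)-a).max(2)
for n,p in dict(jar=(655,125,45),bot=(635,-37,100),tin=(661,-128,55),pin=(464,-151,30),swage=(446,154,50),mand=(765,-151,20),ham=(730,130,10)).items():
    u,v=np.round(proj(np.array(p,float))).astype(int);print(n,d[v-12:v+13,u-12:u+13].mean().round(1))
E
```

```text
t 26.85 p [ 592.2 -272.3  273.7] yh -35.1 z [ 0. -0. -1.] F [-0.4  0.9 -0.8] w 0.399 gf 0.0 [ 0.45  0.57 -0.11  1.42  0.06  1.15 -0.28]
146 (np.int64(287), np.int64(142)) [165 133  56] [120  92  42]
130 (np.int64(288), np.int64(145)) [145 103  43] 
35 (np.int64(289), np.int64(166)) [139 100  42] 
20 (np.int64(289), np.int64(169)) [155 120  51] 
jar 1.2
bot 1.7
tin 1.4
pin 1.5
swage 1.1
mand 1.2
ham 1.2
```

The brass tree stands in its cell and none of the checked bystanders moved.

```bash
python3 -c "
from workcell import finish_job
print(finish_job())"
```

```text
the job is handed in; nothing more can be done
None
```

Both rejects are in the scrap basket, the good brass tree stands upright in the freed crate cell, and the job was handed in at about 27 s with no bystander seen to move.

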